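# Hold the sprung probe on the mark of the righted pillar

## Robot

A 7-joint arm with a two-finger parallel gripper is mounted at the origin on the work surface. World frame = base frame: x ahead of the robot, y to its left, z up, the work surface at z = 0. Lengths are in m, angles in rad, forces in N, time in s.
With the tool pointing down it reaches from about 0.425 to 0.975 m from the base axis. Payload 16.7 kg.
Tool frame: the origin (TCP) lies on the centre line of the jaws, within the pads' length; the fingertips stand 25 mm ahead of it and the grasp point (between the pads) lies 6 mm ahead of it; z points along the fingers, y is the line along which they close (so a half turn about z gives the same grasp; the last joint's range is limited). The gripper opens to 85 mm and grips with 20 to 120 N. Pads are 22 mm wide; open, the fingers measure 114 mm over their backs; the gripper's body (76 mm by 85 mm) begins 54 mm behind the grasp point. The pads swing forward as they close: fully open they stand 13 mm farther back than shut.
Start: joints at [-1.476, 0.426, 0.074, 1.606, -0.034, 1.111, -0.067], TCP at [0.163, 0.655, 0.256] pointing down, gripper open.
Joint ranges: [-2.85, 2.85], [-0.5, 2.14], [-1.23, 1.37], [0.21, 2.46], [-1.02, 4.16], [0.16, 2.05], [-2.73, 2.73]. Speed limits (rad/s): [1.89, 1.89, 2.39, 2.39, 3.01, 3.01, 3.01].

## Interface

Orientations are given as a unit quaternion [w, x, y, z].
In Python, from plant import manip gives the robot as it stands. The module is installed in compiled form; this text tells all that it offers.
- The arm moves only by the shell command python3 -m jog 'ROWS' [FORCE]. ROWS is text: rows parted by semicolons, each of 5 numbers parted by spaces: the shift along the tool's x, y, z in units of 40 mm (1.0 is 40 mm), then the turn about the tool's z in units of 5 degrees (1.0 is 5 degrees), then the closure, from -1 (fully open) to 1 (shut). A call has 1 to 12 rows; each row shifts and turns the commanded pose from where the row before left it, along the tool's axes as they then stand; what a row does not reach is not made up. A row lasts 1/12 s, in which the tool goes at most 41.7 mm and 7.16 degrees, less where a joint would pass 70% of its speed; a pose out of reach is approached as far as the arm can. A call is refused whole if a number of a shift passes 1 or a number of a turn 1, either way. A call with a gripper value outside its range is refused whole. The fingers move at their own pace and stop on an object; FORCE is the grip in N (left out, the last holds). Time passes only in rows, so rows that do not move let the fingers close. It gives the time, the measured TCP pose, the force, the opening and the grip force at its end, in the units of the state.
- manip.state(): the state, without advancing time (a new reading comes with each control period).
- manip.capture(name): name is "scene" or "top"; returns the picture (420x560x3 uint8, red, green, blue); there is no depth.
- manip.calibration(name): a dict with "mtx" (3x3 intrinsics, pixels), "D" ([k1, k2, p1, p2, k3] as OpenCV has them; the pictures are not rectified), "extrinsics" (4x4, takes a point from camera to world coordinates). Camera axes: x right, y up, looking along -z (the intrinsics and any distortion apply to the point x, -y, -z); pixel columns grow to the right and rows downward; lengths in m; the calibration is good to about 2 mm. A picture is of the moment at which its call begins. calibration takes no time and is no camera call.
- manip.job_done(): hands the job in; it is judged then, once.
The state is a dict: "t": time; "joint_pos": joint angles; "qvel": joint speeds; "effort": joint torques, N m; "eef_pos": TCP position; "eef_rot": TCP orientation; "wrist_force": force on the tool from outside, world axes, zero at the start; "wrist_torque": the same for the moment, N m; "width": finger opening in m; "gripper_force": force on a finger pad.
Only numpy, scipy, OpenCV 4.12 (cv2) and the standard library are available. Lean on these libraries where they do the work, as an engineer would, in place of code of your own. Each camera call takes 0.05 s, during which the arm holds its last target. There are 200 camera calls.

## Task

The aluminium pillar has fallen over on the bench: stand it upright on its square foot on the low dark steel block, with the whole foot on the block, and let go of it. Then take the pen-shaped probe out of its wooden stand and hold it upright with its nose inside the small scribed ring in the middle of the pillar's top, pressing gently so that the sprung nose is about half way in. Finish while still holding the probe there, pillar standing free under it, and leave the other things on the bench where they are.

Things in the scene. Friction and masses are not known exactly. Their poses are not given: they have to be found in the camera images.
- post: aluminium pillar, sizes in mm: 100 long, about 0.36 kg: square foot 44 x 44 x 10, square shank 34 x 34 x 80, round head 44 diameter x 10. Starts lying on a side of the foot, axis level 22 above the bench, head pointing to the robot's side. Origin at the centre of the foot's underside, z from foot to head, x and y square to the flats
- post_mark (a point): centre of the pillar's head face, 100 mm from the origin along z: scribed cross with a ring 12 mm in diameter. z is the pillar's z, outwards from the face
- block: fixed dark steel block, flat, 140 x 140 x 25 mm high, to the left or right. Origin at the centre of its underside on the bench, z up, x and y along its sides
- block_top (a point): centre of the block's top face, z up
- stand: fixed wooden stand, 80 x 80 x 60 mm high, on the other side from the block, with one upright hole 19 mm in diameter in its middle that holds the probe. Origin at the centre of its underside, z up
- stand_hole (a point): centre of the hole's mouth on the stand's top, z up
- probe: pen-like probe, 0.13 kg, sizes in mm, stands nose down in the stand. Origin at the tip of the nose when fully out (there 10 above the bench), z up the axis. Heights along z: brass nose 6 diameter 0-14; steel barrel, widening to 16 diameter, to 50; black collar 32 diameter, resting on the stand, to 58; grey square handle 22 x 22, flats along x and y, to 140; cap to 144
- probe_tip (a point): tip of the probe's sprung nose; moves with the nose
- nose (a joint): how far the probe's sprung nose is pressed in: 0 fully out, 0.010 m fully in; the spring takes 0.3 N to start and 6.3 N fully in (600 N/m)
- file_a: bystander: flat file with a black handle, lies by the right edge, 310 long. Sizes in mm; origin at its underside
- file_b: bystander: flat file with a black handle, lies by the left edge, 310 long. Sizes in mm; origin at its underside
- hammer: bystander: hammer with a wooden handle lying beyond the middle. Sizes in mm; origin at its underside
- tee: bystander: T of copper tube 22 in diameter, 90 x 60, lying beyond the middle left. Sizes in mm; origin at its underside
- marker: bystander: black marker pen lying near the robot, 125 long, 12 thick. Sizes in mm; origin at its underside
- nut: bystander: steel hex nut, 32 wide, 13 high, near the robot. Sizes in mm; origin at its underside
- plate: bystander: flat steel plate with a rounded end, 95 x 50 x 5, beyond the pillar. Sizes in mm; origin at its underside
- tin: bystander: open aluminium cup, 70 in diameter, 70 high, beyond the right middle. Sizes in mm; origin at its underside
Things that resemble listed ones, but are neither listed nor needed, are in the scene too. What is shaped like the post but red is not meant. There is more than one size of the probe; the job needs the smaller.

How it is judged:
By the outcome, as a careful person would: the job done as asked, in the order asked, and still so for the second after the job is handed in, while the arm keeps its last pose, push and grip.
It also fails if it takes over 72 s, if anything falls off the work surface, if the arm or the gripper's body presses on something with over 40 N, if the wrist force passes 120 N, or if a joint passes its speed limit or range.

## Working session

There is one attempt and no reset: what is moved stays moved. The work goes in short steps, Python scripts to look and compute and a shell command to move; the robot and the scene stay as the last step left them, time stands still between calls to the robot, and variables do not carry over. Pictures are saved under pics/ and viewed, at most 10 in all, crops included, and the job is handed in when it is done.

```bash
mkdir -p pics
cat > h.py <<'E'
import numpy as np, cv2
from plant import manip
def cap(n,f):
    im=manip.capture(n); cv2.imwrite('pics/'+f,im[:,:,::-1]); return im
def ray(n,uv):
    c=manip.calibration(n); E=np.array(c['extrinsics'])
    p=cv2.undistortPoints(np.array(uv,float).reshape(-1,1,2),np.array(c['mtx']),np.array(c['D'])).reshape(-1,2)
    d=np.c_[p[:,0],-p[:,1],-np.ones(len(p))]@E[:3,:3].T
    return E[:3,3],d
def onz(n,uv,z):
    o,d=ray(n,uv); return o+d*((z-o[2])/d[:,2])[:,None]
def proj(n,P):
    c=manip.calibration(n); E=np.linalg.inv(np.array(c['extrinsics']))
    q=np.atleast_2d(P)@E[:3,:3].T+E[:3,3]; q=q*[1,-1,-1]
    return cv2.projectPoints(q,np.zeros(3),np.zeros(3),np.array(c['mtx']),np.array(c['D']))[0].reshape(-1,2)
E
python3 - <<'E'
from h import *
np.set_printoptions(precision=4,suppress=True)
for n in('scene','top'):
    cap(n,n+'0.png'); c=manip.calibration(n); print(n,np.array(c['extrinsics']),c['mtx'],c['D'])
print(manip.state())
E
```

```text
scene [[ 0.3402 -0.5775  0.7421  1.4071]
 [ 0.9402  0.1935 -0.2805 -0.3254]
 [ 0.0184  0.7932  0.6087  0.7677]
 [ 0.      0.      0.      1.    ]] [[443.7967   0.     277.4344]
 [  0.     443.7967 207.0954]
 [  0.       0.       1.    ]] [0.0345 0.     0.     0.     0.    ]
top [[-0.0178  0.9956 -0.0916  0.448 ]
 [-0.9998 -0.0168  0.0123  0.0112]
 [ 0.0108  0.0918  0.9957  1.3599]
 [ 0.      0.      0.      1.    ]] [[454.8281   0.     284.9084]
 [  0.     454.8281 203.5275]
 [  0.       0.       1.    ]] [-0.0785  0.      0.      0.      0.    ]
{'t': 0.1, 'joint_pos': array([-1.4765,  0.4267,  0.0739,  1.6065, -0.0341,  1.1108, -0.0671]), 'qvel': array([-0.0009, -0.0027,  0.0019, -0.0012, -0.0008,  0.0002, -0.0003]), 'effort': array([  0.0093, -95.153 ,   3.7718, -46.441 ,   0.0196,   0.0064,
        -0.    ]), 'eef_pos': array([0.1629, 0.6547, 0.2557]), 'eef_rot': array([-0.    ,  0.1216,  0.9926, -0.0006]), 'wrist_force': array([ 1.0102, -0.5323,  0.2341]), 'wrist_torque': array([-0.0814,  0.0023, -0.0266]), 'gripper_force': 0.0, 'width': 0.08560953387619114}
```

View pics/scene0.png

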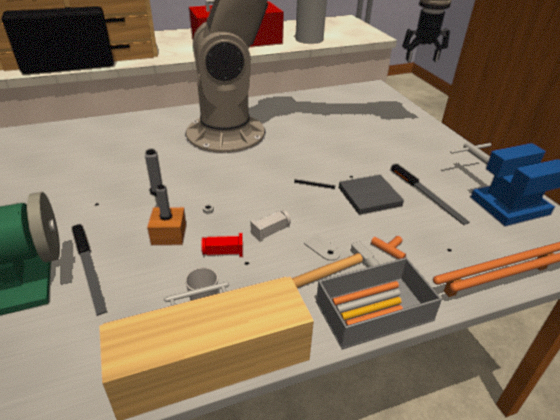

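View pics/top0.png

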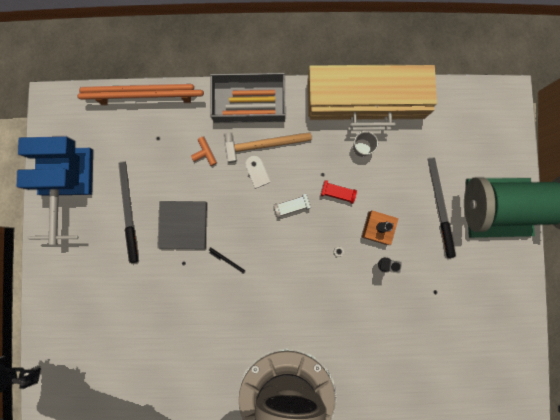

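The top view shows:
- the post at about (292,206)
- the red lookalike at (339,192)
- the block at (183,225)
- the stand with a probe at (381,228), and a second probe standing at about (388,265)

I'll enlarge these next.

Run:
```python
from h import *
s=cv2.imread('pics/scene0.png');t=cv2.imread('pics/top0.png')
a=cv2.resize(s[140:265,135:300],(800,606),interpolation=cv2.INTER_CUBIC)[:600]
cv2.imwrite('pics/c1.png',a)
b=cv2.resize(t[180:280,265:415],(800,533),interpolation=cv2.INTER_CUBIC)
cv2.imwrite('pics/c2.png',b)
print(onz('top',[[183,225],[292,206],[381,228],[388,265]],0).round(3))
```

```text
[[ 0.514  0.301  0.   ]
 [ 0.565 -0.027  0.   ]
 [ 0.494 -0.293  0.   ]
 [ 0.383 -0.311  0.   ]]
```

View pics/c1.png

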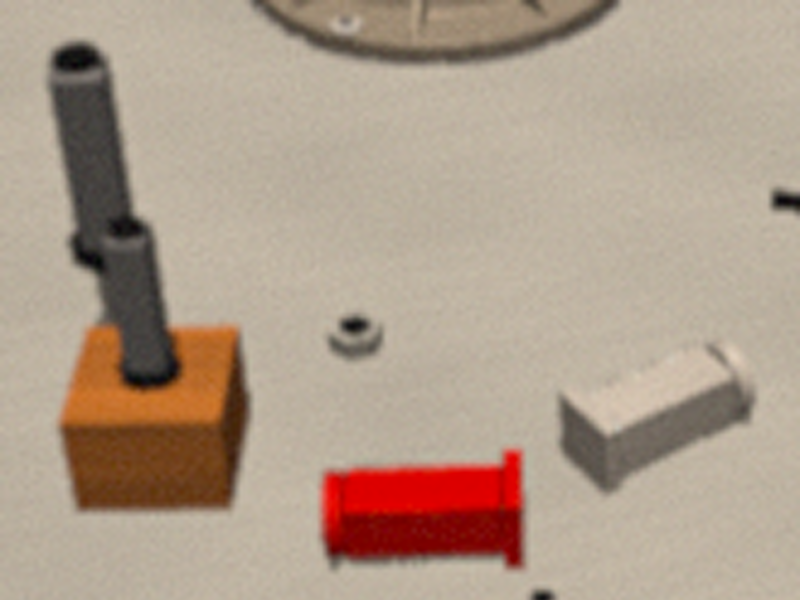

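View pics/c2.png

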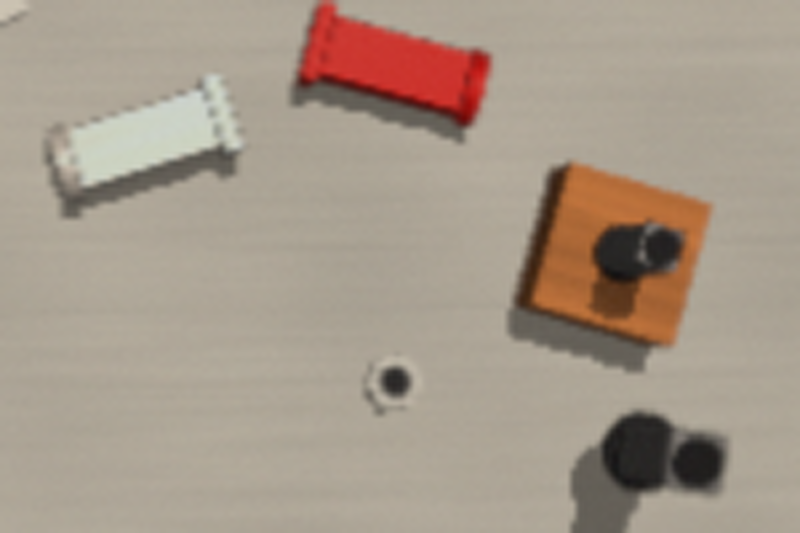

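The crops show the post's head at top-crop (60,160), on the left, and its foot at (225,115). The smaller probe is the one in the stand, with its cap at (660,248). The larger one stands free on the bench behind it, on the robot's side. Next I'll measure with masks.

Run:
```python
from h import *
np.set_printoptions(precision=4,suppress=True)
im=cv2.imread('pics/top0.png'); hsv=cv2.cvtColor(im,cv2.COLOR_BGR2HSV)
def big(m,box):
    x0,y0,x1,y1=box; z=np.zeros(m.shape,np.uint8); z[y0:y1,x0:x1]=m[y0:y1,x0:x1]*255
    c=max(cv2.findContours(z,0,cv2.CHAIN_APPROX_NONE)[0],key=cv2.contourArea); return c
def show(name,c,z):
    r=cv2.minAreaRect(c); B=cv2.boxPoints(r); W=onz('top',B,z)
    e=[W[1]-W[0],W[2]-W[1]]
    print(name,'ctr',W.mean(0),'sides',[np.linalg.norm(v).round(4) for v in e],'ang',[np.degrees(np.arctan2(v[1],v[0])).round(1) for v in e],B.round(1).tolist())
g=cv2.cvtColor(im,cv2.COLOR_BGR2GRAY)
show('post',big((g>190),(265,185,315,225)),.040)
show('block',big((g<85),(150,192,215,258)),.025)
o=((hsv[:,:,0]<16)&(hsv[:,:,1]>130)&(hsv[:,:,2]>140)); o=cv2.morphologyEx(o.astype(np.uint8),cv2.MORPH_CLOSE,np.ones((9,9)))
show('stand',big(o,(355,200,410,255)),.060)
```

```text
post ctr [ 0.5655 -0.0246  0.04  ] sides [np.float64(0.0959), np.float64(0.0406)] ang [np.float64(-74.9), np.float64(-165.4)] [[273.8999938964844, 202.60000610351562], [305.5, 193.60000610351562], [309.29998779296875, 206.89999389648438], [277.70001220703125, 215.89999389648438]]
block ctr [0.5127 0.2968 0.025 ] sides [np.float64(0.1392), np.float64(0.1379)] ang [np.float64(-1.3), np.float64(-92.6)] [[158.6999969482422, 248.0], [160.0, 200.6999969482422], [206.39999389648438, 202.0], [205.10000610351562, 249.3000030517578]]
stand ctr [ 0.4947 -0.28    0.06  ] sides [np.float64(0.0793), np.float64(0.0787)] ang [np.float64(-17.5), np.float64(-106.5)] [[364.20001220703125, 236.8000030517578], [371.6000061035156, 210.3000030517578], [397.79998779296875, 217.60000610351562], [390.3999938964844, 244.10000610351562]]
```

```bash
cat >> h.py <<'E'
from scipy.spatial.transform import Rotation as R
def to(p,yx=None):
    "tool-axis shifts (units) to TCP target p; turn units to bring tool x to world yaw yx"
    s=manip.state(); r=R.from_quat(s['eef_rot'],scalar_first=True); M=r.as_matrix()
    yaw=np.degrees(np.arctan2(M[1,0],M[0,0]))
    print('t',round(s['t'],2),'p',s['eef_pos'].round(4),'yaw',yaw.round(2),'z',M[:,2].round(3),'w',round(s['width'],4),'gf',round(s['gripper_force'],1),'F',s['wrist_force'].round(2))
    if yx is not None: print('turn',round(-((yx-yaw+90)%180-90)/5,2))
    print('shift',((np.array(p)-s['eef_pos'])@M/.04).round(3))
E
python3 -m jog '-.7 -.7 0 0 -1;-.7 -.7 0 0 -1;-.7 -.7 0 0 -1;-.7 -.7 0 0 -1;-.7 -.7 0 0 -1;-.7 -.7 0 0 -1;-.7 -.7 0 0 -1;-.7 -.7 0 0 -1;-.7 -.7 0 0 -1;-.7 -.7 0 0 -1;-.7 -.7 0 0 -1;-.7 -.7 0 0 -1'
python3 -m jog '-.7 -.7 0 0 -1;-.7 -.7 0 0 -1;-.7 -.7 0 0 -1;-.7 -.7 0 0 -1;-.7 -.7 0 0 -1;-.7 -.7 0 0 -1'
python3 -m jog '0 0 0 1 -1;0 0 0 1 -1;0 0 0 1 -1;0 0 0 1 -1;0 0 0 1 -1;0 0 0 1 -1;0 0 0 1 -1;0 0 0 1 -1;0 0 0 1 -1;0 0 0 1 -1;0 0 0 1 -1;0 0 0 1 -1'
python3 -c "from h import *;to([.5533,.0208,.028],105);print(manip.state()['joint_pos'])"
```

```text
t: 1.1
eef_pos: [0.4084, 0.2459, 0.2563]
eef_rot: [-0.0, 0.122, 0.993, 0.0]
wrist_force: [1.4, 0.4, 0.2]
width: 0.0854
gripper_force: 0.0
t: 1.6
eef_pos: [0.5308, 0.0424, 0.2563]
eef_rot: [0.0, 0.121, 0.993, 0.0]
wrist_force: [1.5, 0.7, 0.1]
width: 0.0852
gripper_force: 0.0
t: 2.6
eef_pos: [0.5302, 0.0442, 0.2561]
eef_rot: [-0.0, 0.603, 0.797, -0.0]
wrist_force: [0.2, 0.1, -0.2]
width: 0.085
gripper_force: 0.0
t 2.6 p [0.5302 0.0442 0.2561] yaw 105.78 z [-0. -0. -1.] w 0.085 gf 0.0 F [ 0.2   0.15 -0.15]
turn 0.16
shift [-0.72   0.4    5.703]
[-0.7785127   0.22119964  0.67112756  1.95520902 -0.16083504  1.01834563
  0.24109684]
```

```bash
python3 -m jog '-.36 .2 .8 .16 -1;-.36 .2 .8 0 -1;0 0 .9 0 -1;0 0 .9 0 -1;0 0 .9 0 -1;0 0 .4 0 -1;0 0 0 0 -1'
python3 - <<'E'
from h import *
to([.5533,.0208,.026],105)
t=cap('top','t1.png')[:,:,::-1];s=cap('scene','s1.png')[:,:,::-1]
a=cv2.resize(t[170:250,250:350],(400,320),interpolation=cv2.INTER_CUBIC);b=cv2.resize(s[180:260,220:320],(400,320),interpolation=cv2.INTER_CUBIC)
cv2.imwrite('pics/c3.png',np.hstack([a,b]))
E
```

```text
t: 3.18
eef_pos: [0.5512, 0.0204, 0.0647]
eef_rot: [-0.002, 0.607, 0.795, -0.003]
wrist_force: [-0.6, -0.3, 1.3]
width: 0.0856
gripper_force: 0.0
t 3.18 p [0.5512 0.0204 0.0647] yaw 105.22 z [-0.006 -0.002 -1.   ] w 0.0856 gf 0.0 F [-0.58 -0.35  1.31]
turn 0.04
shift [-0.005  0.06   0.967]
```

View pics/c3.png

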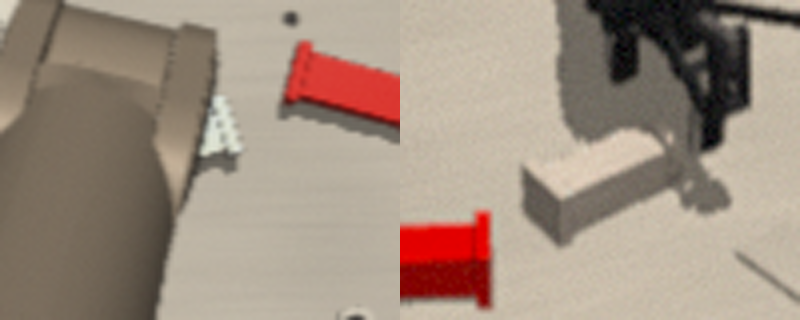

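The gripper now straddles the head end, with the foot clear at the right. I'll descend and grip lightly.

```bash
python3 -m jog '0 .05 .5 0 -1;0 0 .47 0 -1;0 0 0 0 -1;0 0 0 0 1;0 0 0 0 1;0 0 0 0 1;0 0 0 0 1;0 0 0 0 1;0 0 0 0 1;0 0 0 0 1;0 0 0 0 1;0 0 0 0 1' 30
python3 -m jog '0 0 0 0 1;0 0 -.25 0 1;0 0 -.25 0 1;0 0 -.25 0 1;0 0 -.5 0 1;0 0 -.5 0 1;0 0 -.5 0 1;0 0 -.5 0 1;0 0 -.5 0 1;0 0 0 0 1'
python3 - <<'E'
from h import *
to([.5533,.0208,.15],105)
s=cap('scene','s2.png')[:,:,::-1]
cv2.imwrite('pics/c4.png',cv2.resize(s[120:260,180:360],(720,560),interpolation=cv2.INTER_CUBIC))
E
```

```text
t: 4.28
eef_pos: [0.5562, 0.0215, 0.0309]
eef_rot: [0.0, 0.607, 0.795, 0.001]
wrist_force: [-2.5, 0.5, 11.6]
width: 0.0427
gripper_force: 28.7
t: 5.12
eef_pos: [0.557, 0.0212, 0.1638]
eef_rot: [0.002, 0.607, 0.794, 0.002]
wrist_force: [1.7, 0.0, -2.6]
width: 0.0424
gripper_force: 31.0
t 5.12 p [0.557  0.0212 0.1638] yaw 105.2 z [ 0.005  0.001 -1.   ] w 0.0424 gf 31.0 F [ 1.68  0.04 -2.59]
turn 0.04
shift [ 0.015 -0.094  0.343]
```

View pics/c4.png

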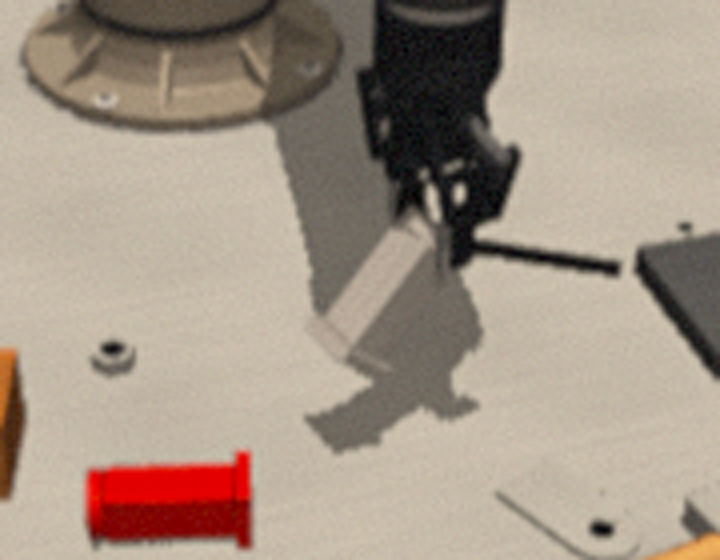

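The post is held by its head and has swung about 45° down, with the foot at left (345,340). I'll soften the grip so it swings further.

```bash
python3 -m jog '0 0 0 0 1;0 0 0 0 1;.25 0 0 0 1;-.25 0 0 0 1;.25 0 0 0 1;-.25 0 0 0 1;.25 0 0 0 1;-.25 0 0 0 1;0 0 0 0 1;0 0 0 0 1' 20
python3 - <<'E'
from h import *
to([.5127,.2968,.20],90)
s=cap('scene','s3.png')[:,:,::-1]
cv2.imwrite('pics/c5.png',cv2.resize(s[140:240,210:350],(560,400),interpolation=cv2.INTER_CUBIC))
E
```

```text
t: 6.0
eef_pos: [0.5553, 0.0211, 0.1592]
eef_rot: [-0.0, 0.607, 0.794, -0.0]
wrist_force: [-0.3, 0.3, -4.0]
width: 0.0427
gripper_force: 30.8
t 6.0 p [0.5553 0.0211 0.1592] yaw 105.18 z [-0.001 -0.    -1.   ] w 0.0427 gf 30.8 F [-0.31  0.28 -4.05]
turn 3.04
shift [ 6.931  0.778 -1.023]
```

View pics/c5.png

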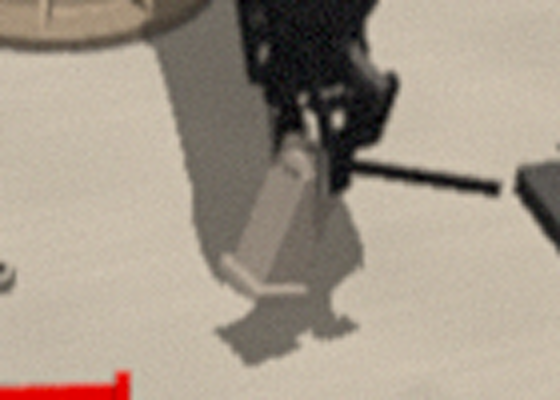

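```bash
python3 -m jog '.3 .05 -.1 0 1;.5 .05 -.1 0 1;.6 .07 -.1 0 1;.6 .07 -.1 0 1;.6 .07 0 0 1;.6 .07 0 0 1;.6 .07 0 0 1;.6 .07 0 0 1;.6 .07 0 0 1;.6 .07 0 0 1;.6 .06 0 0 1;.4 .06 0 0 1' 20
python3 -m jog '.3 0 0 0 1;.2 0 0 0 1;.1 0 0 0 1;0 0 0 0 1;0 0 0 0 1;0 0 0 0 1;0 0 0 0 1;0 0 0 0 1;0 0 0 0 1'
python3 - <<'E'
from h import *
to([.5127,.2968,.14],90)
s=cap('scene','s4.png')[:,:,::-1];print(proj('scene',manip.state()['eef_pos']))
cv2.imwrite('pics/c6.png',cv2.resize(s[120:230,320:440],(600,550),interpolation=cv2.INTER_CUBIC))
E
```

```text
t: 7.05
eef_pos: [0.5152, 0.287, 0.1753]
eef_rot: [-0.0, 0.606, 0.795, -0.0]
wrist_force: [-0.1, 0.2, -4.1]
width: 0.0427
gripper_force: 30.8
t: 7.8
eef_pos: [0.51, 0.307, 0.1756]
eef_rot: [0.0, 0.607, 0.794, -0.0]
wrist_force: [-0.1, -0.0, -4.4]
width: 0.0428
gripper_force: 30.8
t 7.8 p [0.51   0.307  0.1756] yaw 105.2 z [-0. -0. -1.] w 0.0428 gf 30.8 F [-0.1  -0.03 -4.45]
turn 3.04
shift [-0.263 -0.003  0.889]
[[380.41400007 143.95642553]]
```

View pics/c6.png

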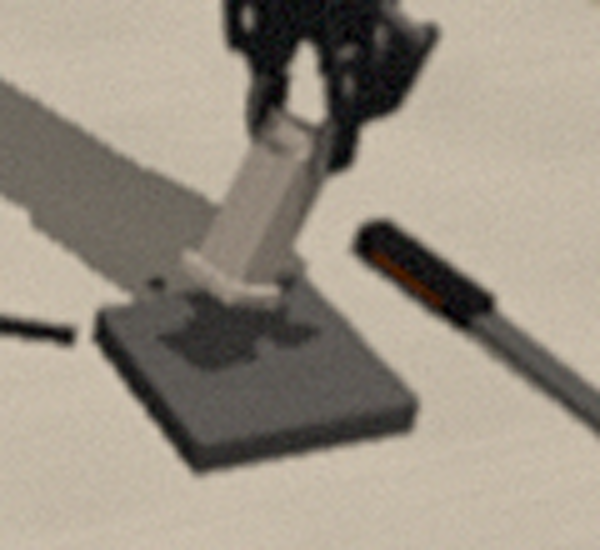

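Run:
```python
from h import *
p=np.array([.51,.307,.1756]); a=np.radians(105.2); d=np.array([np.cos(a),np.sin(a),0]); n=np.array([-d[1],d[0],0])
for uv in ([378.4,147],[367,174.4]):
    o,r=ray('scene',[uv]); r=r[0]; X=o+r*((p-o)@n/(r@n)); print(((X-p)@d).round(4),X[2].round(4))
```

```text
-0.0058 0.168
-0.0328 0.0893
```

```bash
python3 -m jog '.25 0 .25 0 1;.25 0 .25 0 1;0 0 .2 0 1;0 0 .15 0 1;0 0 .1 0 1;0 0 .05 0 1;0 0 0 0 1;0 0 0 0 1'
python3 -c "from h import *;to([.5127,.2968,.13])"
python3 -m jog '0 0 .05 0 1;0 0 .05 0 1;0 0 0 0 1'; python3 -m jog '0 0 .05 0 1;0 0 .05 0 1;0 0 0 0 1'
```

```text
t: 8.52
eef_pos: [0.5049, 0.3264, 0.1356]
eef_rot: [0.0, 0.607, 0.794, -0.0]
wrist_force: [0.2, -0.2, -3.4]
width: 0.0428
gripper_force: 30.8
t 8.52 p [0.5049 0.3264 0.1356] yaw 105.19 z [ 0. -0. -1.] w 0.0428 gf 30.8 F [ 0.24 -0.18 -3.42]
shift [-0.765 -0.006  0.14 ]
t: 8.77
eef_pos: [0.5049, 0.3274, 0.1321]
eef_rot: [-0.0, 0.607, 0.795, 0.001]
wrist_force: [-2.5, 0.5, 5.5]
width: 0.0426
gripper_force: 31.5
t: 9.02
eef_pos: [0.5059, 0.3292, 0.13]
eef_rot: [-0.0, 0.607, 0.795, 0.003]
wrist_force: [-4.8, 4.8, 27.2]
width: 0.0428
gripper_force: 33.1
```

```bash
python3 -m jog '0 0 -.05 0 1;-.1 0 0 0 1;-.1 0 0 0 1;-.1 0 0 0 1;-.1 0 0 0 1;0 0 0 0 1'; python3 -m jog '-.1 0 0.01 0 1;-.1 0 0.01 0 1;-.1 0 0.01 0 1;-.1 0 .02 0 1;0 0 0 0 1'
python3 - <<'E'
from h import *
to([.5127,.2968,.13])
s=cap('scene','s5.png')[:,:,::-1]
cv2.imwrite('pics/c7.png',cv2.resize(s[120:230,320:440],(600,550),interpolation=cv2.INTER_CUBIC))
E
```

```text
t: 9.52
eef_pos: [0.51, 0.3113, 0.131]
eef_rot: [0.0, 0.607, 0.794, 0.001]
wrist_force: [-1.9, -0.1, 14.8]
width: 0.0425
gripper_force: 33.3
t: 9.93
eef_pos: [0.5141, 0.2952, 0.1285]
eef_rot: [0.0, 0.608, 0.794, 0.001]
wrist_force: [-0.9, -0.5, 10.7]
width: 0.0427
gripper_force: 34.3
t 9.93 p [0.5141 0.2952 0.1285] yaw 105.16 z [ 0.002  0.001 -1.   ] w 0.0427 gf 34.3 F [-0.92 -0.48 10.74]
shift [ 0.047 -0.024 -0.037]
```

View pics/c7.png

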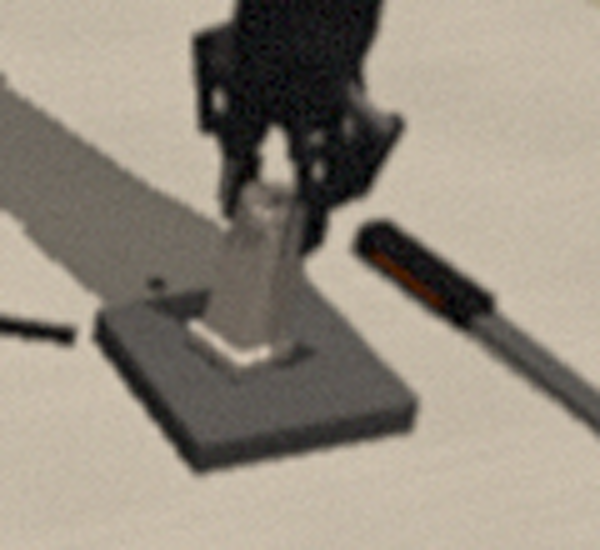

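The post looks upright, with its whole foot on the block. Releasing.

```bash
python3 -m jog '-.05 0 .03 0 1;0 0 0 0 1;0 0 -.05 0 .6;0 0 0 0 .3;0 0 0 0 0;0 0 0 0 -.5;0 0 0 0 -1;0 0 0 0 -1;0 0 0 0 -1;0 0 0 0 -1'
python3 -m jog '0 0 -.5 0 -1;0 0 -.8 0 -1;0 0 -.8 0 -1;0 0 -.8 0 -1;0 -.8 0 0 -1;0 -.9 0 0 -1;-.9 0 0 0 -1;-.9 0 0 0 -1;-.9 0 0 0 -1;-.9 0 0 0 -1;-.9 0 0 0 -1;-.9 0 0 0 -1'
python3 - <<'E'
from h import *
to([.4947,-.28,.25],72.5)
s=cap('scene','s6.png')[:,:,::-1];t=cap('top','t6.png')[:,:,::-1]
a=cv2.resize(s[130:230,330:430],(400,400),interpolation=cv2.INTER_CUBIC);b=cv2.resize(t[185:255,150:220],(400,400),interpolation=cv2.INTER_CUBIC)
cv2.imwrite('pics/c8.png',np.hstack([a,b]))
E
```

```text
t: 10.82
eef_pos: [0.5135, 0.2939, 0.1282]
eef_rot: [-0.0, 0.607, 0.795, -0.0]
wrist_force: [-0.4, 0.5, 0.0]
width: 0.0852
gripper_force: 0.0
t: 11.82
eef_pos: [0.5048, 0.066, 0.2445]
eef_rot: [-0.0, 0.607, 0.795, 0.0]
wrist_force: [0.9, 0.9, -0.4]
width: 0.0854
gripper_force: 0.0
t 11.82 p [0.5048 0.066  0.2445] yaw 105.25 z [ 0.     0.001 -1.   ] w 0.0854 gf 0.0 F [ 0.88  0.89 -0.38]
turn 6.55
shift [-8.279 -2.518 -0.142]
```

View pics/c8.png

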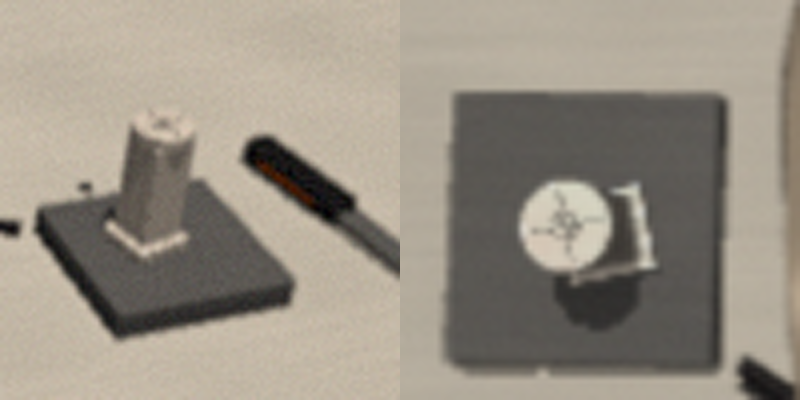

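The right half shows the post standing free, with its head disc and ring at crop (566,225) and the whole foot on the block. All 10 views are used, so I'll rely on numbers from here. Next I'll measure the head centre and the probe.

Run:
```python
from h import *
np.set_printoptions(precision=4,suppress=True)
t=cv2.cvtColor(cv2.imread('pics/t6.png'),cv2.COLOR_BGR2GRAY);U=4
x0,y0=165,210; c=cv2.resize(t[y0:y0+32,x0:x0+32],None,fx=U,fy=U,interpolation=cv2.INTER_CUBIC)
m=cv2.morphologyEx((c>150).astype(np.uint8),cv2.MORPH_CLOSE,np.ones((9,9)))
m=cv2.morphologyEx(m,cv2.MORPH_OPEN,cv2.getStructuringElement(2,(25,25)))
k=max(cv2.findContours(m,0,1)[0],key=cv2.contourArea);e=cv2.fitEllipse(k)
uv=(np.array(e[0])+.5)/U-.5+[x0,y0]; print('head top',uv,np.array(e[1])/U,onz('top',[uv],.125))
print('TCP pred px top/scene',proj('top',[[.5135,.2939,.125]]),proj('scene',[[.5135,.2939,.125]]))
# scene: dark ring pixels on bright head top
s=cv2.cvtColor(cv2.imread('pics/s6.png'),cv2.COLOR_BGR2GRAY)
print(s[154:171,360:382])
# probe cap & handle in both views
T=cv2.cvtColor(cv2.imread('pics/top0.png'),cv2.COLOR_BGR2GRAY); print(T[217:238,372:396])
print('cap pred',proj('top',[[.4947,-.28,.154],[.4947,-.28,.068]]))
```

```text
head top [178.4179 223.985 ] [15.2132 15.7455] [[0.5106 0.2866 0.125 ]]
TCP pred px top/scene [[175.7388 222.9446]] [[373.8947 161.4212]]
[[181 183 181 180 186 183 182 183 183 183 184 182 183 184 183 181 185 184
  182 182 179 185]
 [182 185 185 182 180 182 179 184 182 183 180 179 178 180 179 180 182 183
  184 186 179 186]
 [181 183 178 182 178 181 178 179 180 185 186 182 184 186 186 182 183 181
  184 183 183 182]
 [184 182 181 178 181 185 183 170 183 188 191 188 191 190 188 180 179 181
  182 182 181 183]
 [182 180 181 185 187 191 191 170 171 191 190 192 192 193 190 180 183 187
  179 186 184 181]
 [182 182 184 186 197 200 194 179 178 173 168 167 181 187 172 180 188 188
  184 181 179 181]
 [185 184 172 176 192 200 194 188 176 156 136 144 165 178 177 186 197 194
  186 186 183 185]
 [184 182 153 150 182 194 192 185 160 148 137 138 160 176 187 197 198 198
  192 186 184 184]
 [185 179 140 114 159 176 185 191 175 174 169 172 169 176 179 198 201 198
  182 184 183 186]
 [185 175 120  84 109 149 167 185 197 193 198 198 194 183 167 193 196 175
  162 176 184 183]
 [185 167 111  76  90 104 132 14
[... 2093 characters left out ...]
68  70  78  85
  100 114 117 119 129 156]
 [111 113 114 116 108  73  60  39  30  28  28  32  51  89 107 108 107 109
  110 113 114 118 133 164]
 [112 114 113 110  78  63  61  59  59  51  54  62  72 112 118 116 116 115
  113 112 113 117 139 163]
 [120 116 115 113  75  63  62  64  62  61  60  63  78 114 117 119 118 117
  116 116 114 126 154 166]
 [122 121 120 114  77  67  64  64  63  63  61  67 104 112 112 115 115 117
  117 119 120 132 161 165]
 [127 124 121 114  78  70  68  63  62  64  63  69 109 110 110 110 111 112
  114 116 119 136 163 166]
 [129 126 124  97  76  73  67  68  65  64  65  73 112 116 113 110 112 110
  111 113 117 139 163 165]]
cap pred [[388.8138 225.7384]
 [381.6667 227.0424]]
```

```bash
python3 -m jog '0 0 0 1 -1;0 0 0 1 -1;0 0 0 1 -1;0 0 0 1 -1;0 0 0 1 -1;0 0 0 1 -1;0 0 0 .55 -1;0 0 0 0 -1'
python3 - <<'E'
from h import *
to([.4975,-.28,.245],72.5)
t=cv2.imread('pics/t6.png');s=cv2.imread('pics/s6.png')
def dark(im,c,r,ry):
    g=cv2.cvtColor(im,cv2.COLOR_BGR2GRAY).astype(float);yy,xx=np.mgrid[:g.shape[0],:g.shape[1]]
    for _ in range(8):
        m=((xx-c[0])/r)**2+((yy-c[1])/ry)**2<1; w=np.clip(np.percentile(g[m],75)-8-g,0,None)*m
        c=np.array([(w*xx).sum(),(w*yy).sum()])/w.sum()
    return c
a=dark(t,np.array([178.7,224.2]),4,4);b=dark(s,np.array([370.5,160.5]),4.5,2.6)
print(a,onz('top',[a],.125),b,onz('scene',[b],.125))
# stand corners in scene at z=.06, as cross-check of the hole
print(proj('scene',[[.4947,-.28,.154]]))
S=cv2.cvtColor(cv2.imread('pics/scene0.png'),cv2.COLOR_BGR2GRAY);print(S[183:194,154:168])
E
```

```text
t: 12.58
eef_pos: [0.5046, 0.0679, 0.2443]
eef_rot: [0.0, 0.807, 0.59, -0.0]
wrist_force: [0.1, 0.4, -0.4]
width: 0.0855
gripper_force: 0.0
t 12.58 p [0.5046 0.0679 0.2443] yaw 72.35 z [-0. -0. -1.] w 0.0855 gf 0.0 F [ 0.09  0.4  -0.45]
turn -0.03
shift [-8.342  2.467 -0.017]
[178.63734777 224.17456022] [[0.51002642 0.28595496 0.125     ]] [370.26376812 160.5884058 ] [[0.50644698 0.28651749 0.125     ]]
[[160.71285412 186.60858248]]
[[ 67  65  62  69  63  64  57  69 131 173 185 183 184 183]
 [ 67  69  67  64  60  54  40  51  97 147 162 178 182 181]
 [ 63  62  63  44  39  33  25  26  50  81 126 156 169 180]
 [ 70  64  60  49  21  18  24  24  15  37  76 114 154 182]
 [ 68  61  64  45  34  12  25  23  19  24  53  81 133 176]
 [ 67  69  74  64  42  32  35  32  43  52  70  74 117 167]
 [ 64  73  90  98  87  70  67  78  89  89  93  74  99 155]
 [ 63  65  82  99  99  91  92  93  98 100  84  61  86 146]
 [ 50  54  69  79  83  85  85  86  83  84  71  54  83 142]
 [ 23  38  55  66  65  66  67  70  69  72  63  54  75 137]
 [ 19  14  44  66  65  64  63  68  67  70  60  56  70 129]]
```

```bash
python3 -m jog '-.83 .25 0 0 -1;-.83 .25 0 0 -1;-.83 .25 0 0 -1;-.83 .25 0 0 -1;-.83 .25 0 0 -1;-.83 .25 0 0 -1;-.83 .25 0 0 -1;-.83 .25 0 0 -1;-.83 .25 0 0 -1;-.83 .22 0 0 -1;0 0 0 0 -1;0 0 0 0 -1'
python3 -c "from h import *;to([.4975,-.28,.121],72.5)"
```

```text
t: 13.58
eef_pos: [0.4981, -0.281, 0.2442]
eef_rot: [0.0, 0.807, 0.59, -0.0]
wrist_force: [-0.7, -0.4, 0.4]
width: 0.0854
gripper_force: 0.0
t 13.58 p [ 0.4981 -0.281   0.2442] yaw 72.35 z [-0.001 -0.001 -1.   ] w 0.0854 gf 0.0 F [-0.72 -0.44  0.41]
turn -0.03
shift [ 0.022 -0.02   3.08 ]
```

```bash
python3 -m jog '0 0 .6 0 -1;0 0 .8 0 -1;0 0 .8 0 -1;0 0 .6 0 -1;0 0 .28 0 -1;0 0 0 0 -1;0 0 0 0 -.5'
python3 -m jog '0 0 0 0 0;0 0 0 0 .3;0 0 0 0 1;0 0 0 0 1;0 0 0 0 1;0 0 0 0 1;0 0 0 0 1;0 0 0 0 1;0 0 0 0 1;0 0 0 0 1' 50
python3 -c "from h import *;to([.4947,-.28,.121],72.5);print(manip.state()['wrist_torque'])"
```

```text
t: 14.17
eef_pos: [0.4993, -0.2784, 0.1217]
eef_rot: [-0.0, 0.806, 0.592, -0.0]
wrist_force: [0.7, -0.3, -0.1]
width: 0.0756
gripper_force: 0.0
t: 15.0
eef_pos: [0.4983, -0.2785, 0.1214]
eef_rot: [-0.001, 0.807, 0.591, -0.0]
wrist_force: [-6.3, 2.3, 6.9]
width: 0.0214
gripper_force: 49.1
t 15.0 p [ 0.4983 -0.2785  0.1214] yaw 72.47 z [-0.001  0.001 -1.   ] w 0.0214 gf 49.1 F [-6.27  2.28  6.91]
turn -0.01
shift [-0.064 -0.074  0.01 ]
[ 0.70809777  1.50070088 -0.04195938]
```

```bash
python3 -m jog '0 -.02 -.01 0 1;0 0 0 0 1'; python3 -m jog '0 -.02 -.01 0 1;0 0 0 0 1'
python3 -c "from h import *;to([.4947,-.28,.121],72.5);print(manip.state()['wrist_torque'])"
```

```text
t: 15.17
eef_pos: [0.498, -0.2784, 0.1217]
eef_rot: [-0.0, 0.807, 0.591, 0.0]
wrist_force: [-2.4, 0.9, -0.1]
width: 0.021
gripper_force: 48.6
t: 15.33
eef_pos: [0.4975, -0.2783, 0.1221]
eef_rot: [0.0, 0.807, 0.591, 0.0]
wrist_force: [0.0, -0.5, -0.6]
width: 0.0214
gripper_force: 48.6
t 15.33 p [ 0.4975 -0.2783  0.1221] yaw 72.48 z [ 0. -0. -1.] w 0.0214 gf 48.6 F [ 0.02 -0.54 -0.64]
turn -0.0
shift [-0.062 -0.055  0.027]
[-0.01358381  0.01212192 -0.00044976]
```

```bash
python3 -m jog '0 0 -.2 0 1;0 0 -.4 0 1;0 0 -.7 0 1;0 0 -.8 0 1;0 0 -.8 0 1;0 0 -.8 0 1;0 0 -.3 0 1;0 0 0 0 1'
python3 -c "from h import *;to([.5128,.2877,.272],72.5)"
```

```text
t: 16.0
eef_pos: [0.4985, -0.279, 0.2851]
eef_rot: [0.002, 0.807, 0.591, 0.002]
wrist_force: [0.5, 0.9, -1.5]
width: 0.0214
gripper_force: 48.8
t 16.0 p [ 0.4985 -0.279   0.2851] yaw 72.47 z [ 0.005 -0.001 -1.   ] w 0.0214 gf 48.8 F [ 0.55  0.86 -1.55]
turn -0.01
shift [13.618 -3.926  0.317]
```

```bash
python3 -m jog '.5 -.15 0 0 1;.85 -.24 0 0 1;.85 -.24 0 0 1;.85 -.24 0 0 1;.85 -.24 0 0 1;.85 -.24 0 0 1;.85 -.24 0 0 1;.85 -.24 0 0 1;.85 -.24 0 0 1;.85 -.24 0 0 1;.85 -.24 0 0 1;.85 -.24 0 0 1'
python3 -m jog '.85 -.24 0 0 1;.85 -.24 0 0 1;.85 -.24 0 0 1;.6 -.3 0 0 1;.3 -.1 0 0 1;0 0 0 0 1;0 0 0 0 1;0 0 0 0 1'
python3 -c "from h import *;to([.5128,.2877,.250],72.5)"
```

```text
t: 17.0
eef_pos: [0.5088, 0.1329, 0.281]
eef_rot: [-0.0, 0.806, 0.591, -0.0]
wrist_force: [0.5, -0.1, -1.4]
width: 0.0216
gripper_force: 48.8
t: 17.67
eef_pos: [0.5085, 0.2747, 0.2814]
eef_rot: [0.0, 0.807, 0.591, -0.001]
wrist_force: [-1.4, -0.9, -1.3]
width: 0.0215
gripper_force: 48.8
t 17.67 p [0.5085 0.2747 0.2814] yaw 72.39 z [-0.001 -0.001 -1.   ] w 0.0215 gf 48.8 F [-1.36 -0.94 -1.3 ]
turn -0.02
shift [0.344 0.003 0.785]
```

```bash
python3 -m jog '.2 0 .2 0 1;.14 0 .2 0 1;0 0 .2 0 1;0 0 .15 0 1;0 0 .1 0 1;0 0 .08 0 1;0 0 0 0 1;0 0 0 0 1;0 0 0 0 1'
python3 - <<'E'
from h import *
to([.5128,.2877,.243],72.5)
p=manip.state()['eef_pos']; print(proj('scene',[p-[.0028,.0017,.1121],p-[.0028,.0017,.0981],[.51,.286,.125]]))
im=cap('scene','s9.png'); g=cv2.cvtColor(im,cv2.COLOR_RGB2GRAY)
np.set_printoptions(linewidth=200)
print(g[143:166,360:384]); print((im[143:166,360:384,0].astype(int)-im[143:166,360:384,2]))
E
```

```text
t: 18.42
eef_pos: [0.5127, 0.2891, 0.245]
eef_rot: [-0.0, 0.807, 0.591, 0.0]
wrist_force: [0.1, 0.6, -0.8]
width: 0.0213
gripper_force: 48.8
t 18.42 p [0.5127 0.2891 0.245 ] yaw 72.47 z [ 0.  0. -1.] w 0.0213 gf 48.8 F [ 0.15  0.62 -0.84]
turn -0.01
shift [-0.033  0.012  0.051]
[[371.60313844 158.6940116 ]
 [372.36722005 154.28738915]
 [370.7358202  161.26171457]]
[[182 184 180 184 182 186 183 187 177 138  80  41  23  14   9   0  21  20  44  97 157 184 185 191]
 [182 182 187 184 185 180 185 189 186 168 127  79  47  37  31  27  49  81 103 144 178 189 187 185]
 [183 183 180 183 182 183 183 189 189 182 153  97  70  67  63  66  98 146 158 182 186 189 186 187]
 [188 183 185 187 184 186 186 182 189 186 157  93  79  80  81  90 132 174 184 186 187 189 184 184]
 [184 182 185 184 183 183 187 186 184 176 139  87  75  79  73  97 150 180 187 187 180 183 186 184]
 [184 181 183 183 187 180 177 181 183 175 123  83  73  83  74  96 156 182 187 185 180 182 184 186]
 [181 180 179 179 179 178 181 181 184 179 121  78  77  76  77 108 170 187 183 184 186 182 185 187]
 [183 181 179 181 182 183 177 183 184 17
[... 2570 characters left out ...]
28 27 33 28 26 31 30 28]
 [27 22 29 28 27 24 21 19 18 25 34 59 49 29 27 26 30 33 30 30 31 28 28 28]
 [29 28 26 30 24 19 24 14 21 20 27 41 34 22 24 26 30 30 30 32 25 27 29 26]
 [27 29 33 32 31 30 22 18 18 20 16 20 16 18 23 28 31 33 29 29 32 28 33 28]
 [26 28 30 28 34 33 23 18 12 16 13 10 19 19 23 35 35 34 32 28 27 28 28 27]
 [18 23 24 28 39 32 27 19 19 16 15 11 15 18 20 32 34 34 33 34 32 29 27 28]
 [11 18 19 19 33 30 23 16 16 17 15 22 20 17 20 27 35 36 31 31 26 28 30 30]
 [18 14 18 14 21 25 23 26 23 27 27 25 31 22 23 24 29 33 30 29 30 30 30 30]
 [12 10 15 14 17 19 18 26 26 29 27 31 36 28 22 28 26 28 24 28 26 25 33 32]
 [14 14 13 13 15 15 20 20 19 19 26 27 30 29 22 24 20 17 23 27 29 30 30 26]]
```

```bash
python3 -m jog '-.025 .01 .05 0 1;0 0 .05 0 1;0 0 .02 0 1;0 0 0 0 1;0 0 0 0 1;0 0 0 0 1'
python3 -c "from h import *;to([.5125,.2880,.2371],72.5)
for _ in range(5): manip.capture('scene'); s=manip.state(); print(s['wrist_force'].round(2),s['eef_pos'].round(4))"
```

```text
t: 18.97
eef_pos: [0.5127, 0.2881, 0.2399]
eef_rot: [0.0, 0.807, 0.591, -0.0]
wrist_force: [-0.6, 0.5, -1.5]
width: 0.0216
gripper_force: 48.8
t 18.97 p [0.5127 0.2881 0.2399] yaw 72.48 z [-0. -0. -1.] w 0.0216 gf 48.8 F [-0.6   0.52 -1.49]
turn -0.0
shift [-0.003 -0.003  0.071]
[-0.98 -0.21 -0.45] [0.5127 0.2881 0.24  ]
[ 0.25  0.94 -0.65] [0.5127 0.2881 0.24  ]
[ 0.13 -0.39 -1.39] [0.5127 0.2881 0.2399]
[-0.77 -0.4  -1.67] [0.5126 0.2881 0.2399]
[-0.67  0.46 -1.15] [0.5127 0.2881 0.2399]
```

```bash
cat > f.py <<'E'
from h import *
F=[];
for _ in range(10): manip.capture('scene'); F.append(manip.state()['wrist_force'])
print(np.mean(F,0).round(2),manip.state()['eef_pos'].round(4))
E
python3 -m jog '0 0 .05 0 1;0 0 .05 0 1;0 0 .025 0 1;0 0 0 0 1;0 0 0 0 1;0 0 0 0 1'>/dev/null; python3 f.py
python3 -m jog '0 0 .025 0 1;0 0 .025 0 1;0 0 0 0 1;0 0 0 0 1;0 0 0 0 1'>/dev/null; python3 f.py
```

```text
[ 0.1   0.45 -0.51] [0.5126 0.2881 0.2349]
[-0.07  0.56  0.93] [0.5127 0.2881 0.2329]
```

```bash
python3 -m jog '0 0 .03 0 1;0 0 .025 0 1;0 0 0 0 1;0 0 0 0 1;0 0 0 0 1;0 0 0 0 1'>/dev/null; python3 f.py
python3 - <<'E'
from h import *
im=cap('scene','s10.png'); 
np.set_printoptions(linewidth=200)
print((im[150:168,363:381,0].astype(int)-im[150:168,363:381,2]));print(cv2.cvtColor(im,cv2.COLOR_RGB2GRAY)[150:170,360:382])
p=manip.state()['eef_pos'];print(proj('scene',[[p[0]-.0028,p[1]-.0017,.125],[.51,.286,.125]]))
E
```

```text
[-0.06  0.54  2.17] [0.5127 0.288  0.2307]
[[27 29 30 27 27 31 24 14  9 14  8 13 17 21 29 28 27 27]
 [28 32 24 28 29 29 20 15 16 11  6 15 23 30 27 29 28 27]
 [30 28 28 26 30 26 22 11 14 14 11 17 26 30 32 26 28 27]
 [29 28 28 28 31 27 16 12 12 14 14 18 30 31 29 28 31 26]
 [29 29 32 28 29 27 17  9 13 10 11 18 26 29 29 29 28 30]
 [30 29 28 31 28 24 16 13 18 12 11 18 29 32 25 29 31 30]
 [32 28 29 29 26 21 14  7  9  8 21 26 29 30 30 33 27 26]
 [25 25 24 22 18 19 17 15 11 14 15 23 24 29 30 32 27 28]
 [27 26 21 19 16 16 14 26 17 14 16 21 25 30 29 28 28 32]
 [31 28 21 16 17 16 25 44 38 21 18 19 29 33 33 30 29 30]
 [33 35 32 23 17 14 27 54 55 27 16 19 34 37 34 30 30 30]
 [27 34 33 27 20 17 18 33 32 18 14 21 33 36 33 32 31 29]
 [19 30 29 24 18 17 16 19 19 15 16 20 33 36 35 31 30 29]
 [13 20 25 20 16 14 17 21 19 22 18 21 28 32 33 28 28 30]
 [12 17 15 15 17 21 20 27 27 27 26 25 25 30 26 26 27 30]
 [14 16 17 17 15 24 19 21 31 25 25 25 23 22 21 23 32 26]
 [15 13 13 20 16 15 17 23 23 20 21 22 23 12 21 24 26 28]
 [12 16  9 15 16 17 24 26 20 18 20 14 18 15 19 24 28 30]]
[[181 181 184 183 181 182 180 
[... 1149 characters left out ...]
84]
 [100 107  98  85 108 143 115 108 110 114 113 119 120 112 113 160 185 180 160 177 185 187]
 [101  94  78  76  85 101  90 100 114 118 137 152 155 144 133 143 152 140 144 174 181 184]
 [101  91  83  73  85  89  81  96 105 113 134 158 154 151 141 132 124 112 140 172 184 186]
 [108  82  80  81  81  83  88  88 101 109 116 122 122 122 117 110 102 107 138 179 186 181]
 [105  89  82  76  76  70  83  87 100 127 129 114 107 101  95  95  93 106 149 178 181 190]
 [101  86  75  80  81  79  80  76  97 129 130 104  96  90  90  85  89 112 157 181 188 190]
 [102  89  72  79  75  79  76  77  91 106 109  96  87  83  86  88  99 122 165 184 184 185]]
[[370.823985   161.21003208]
 [370.7358202  161.26171457]]
```

```bash
python3 -c "
from plant import manip
s=manip.state();print(s['t'],s['eef_pos'],s['width']);print(manip.job_done())"
```

```text
22.1833 [0.51263651 0.28806738 0.23070639] 0.021228812436497338
the job is handed in; nothing more can be done
None
```

I handed the job in at 22.2 s. The pillar stands free on the block, and the smaller probe is held upright with its nose in the ring to about 1–2 mm by camera, pressed in about 5 mm (about 3.3 N). No verdict came back.

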